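# Swing the cheese tray round its press weight

### The arm

A 6-joint arm with a two-finger parallel gripper is mounted at the origin on a cart in front of the work surface, level with it; the furniture and walls round the work are solid. World frame = base frame: x ahead of the robot, y to its left, z up, the work surface at z = 0. Lengths are in mm, angles in degrees, forces in N, time in s.
With the tool pointing down it reaches from about 350 to 775 mm from the base axis. Payload 5.5 kg.
Tool frame: the origin (TCP) lies at the very end of the fingers, on their centre line; the grasp point (between the pads) lies 19 mm behind it; z points along the fingers, x is the direction in which the jaws open and shut, and the axes are right-handed (so a half turn about z gives the same grasp; the last joint's range is limited). The gripper opens to 85 mm and grips with 20 to 120 N. Pads are 22 mm wide; open, the fingers measure 114 mm over their backs; the gripper's body (76 mm by 85 mm) begins 54 mm behind the grasp point. The pads swing forward as they close: fully open they stand 13 mm farther back than shut.
Start: joints at [58.98, 17.945, 2.641, 74.691, 0, 82.002], TCP at [224.897, 529.238, 231.323] pointing down, gripper open.
Joint ranges: [-158.12, 158.12], [-49.38, 96.58], [-58.88, 72.47], [-126.05, 133.96], [-84.25, 85.87], [-180, 180]. Speed limits (degrees/s): [147.25, 147.25, 180, 180, 180, 180].

### API

Orientations are given as a 3x3 rotation matrix whose columns are the frame's x, y, z axes.
In Python, from rig import bot gives the robot as it stands.
- The arm moves only by the tool step_arm, never from a script. Its argument "commands" is a list that holds one entry, the list of rows, each a list of 5 numbers: the shift along the tool's x, y, z in units of 1000 mm (1.0 is 1000 mm), then the turn about the tool's z in units of 30 degrees (1.0 is 30 degrees), then the opening, from -1 (shut) to 1 (fully open), so that 0 is half open. In form: [[[x, y, z, turn, fingers], ...]]. A call has 1 to 20 rows; each row is the pose to reach, as a shift and turn from the pose measured when the call began, along the tool's axes at that moment; what a row does not reach only later rows make up. A row lasts 1/8 s, in which the tool goes at most 62.5 mm and 10.7 degrees, less where a joint would pass 70% of its speed; a pose out of reach is approached as far as the arm can. A call with a number of a shift or a turn outside -1 to 1 is refused whole. A call with a gripper value outside its range is refused whole. The fingers move at their own pace and stop on an object; the grip force is fixed at half the most. Time passes only in rows, so rows that repeat a pose let the fingers close. It gives the time, the measured TCP pose, the force and the opening at its end, in the units of the state.
- bot.state(): the state, without advancing time (a new reading comes with each control period).
- bot.read_camera(name): name is "scene" or "side" or "wrist"; returns a dict with "img" (480x640x3 uint8, blue, green, red), "K" (3x3 intrinsics, pixels), "xyz" and "rotation" of the camera in the world. Camera axes: x right, y down, z forward; pixel columns grow to the right and rows downward; lengths in mm; the calibration is good to about 2 mm. The wrist camera is an equidistant fisheye: a pixel r from the principal point sees the ray r / f radians off the axis. A picture is of the moment at which its call begins. There is no depth.
- bot.close_job(): hands the job in, once; it reports no verdict.
Trained networks look in the newest picture that a camera, given by its name, has taken for a name from the list of things; names that differ only in an ending like _2 or _b are one class to them, and where a whole thing is asked for, a point or a joint stands for the part that bears it (a point fixed in the world has none). Each returns a list of dicts, best first, with "conf" (0 to 1); they miss things now and then, are a little off and sometimes report something else, mostly with a low value. They report only what shows in the picture. A call takes as long as a camera call. They do not tell look-alikes from the thing itself.
- bot.look_for(camera, name): "position" ([row, column] as shares, 0 to 1, of the picture: columns of its width, rows of its height, amid what is visible of it).
- bot.cut_out(camera, name): "pixels" (480x640 bool, what is visible of it) and "position" ([row, column] as shares, 0 to 1, of the picture: columns of its width, rows of its height, amid what is visible of it).
- bot.spot_point(camera, name): "position" ([row, column] as shares, 0 to 1, of the picture: columns of its width, rows of its height: a listed point, or the origin of a listed thing).
The state is a dict: "t": time; "joints": joint angles; "qvel": joint speeds; "effort": joint torques, N m; "tcp_pos": TCP position; "tool_rot": TCP orientation; "ft_force": force on the tool from outside, world axes, zero at the start; "moment": the same for the moment, N m; "width": finger opening in mm.
Only numpy, scipy, OpenCV 4.12 (cv2) and the standard library are available. Lean on these libraries where they do the work, as an engineer would, in place of code of your own. Each camera call takes 0.05 s, during which the arm holds its last target.

### The job

The small clear tray stands with a short end towards you; one of its two far corners is held down by the steel press weight, the other only carries a soft cheese. Push the tray's free near corner, the one diagonally opposite the weight, round sideways so that the tray swings a quarter turn about the weight and ends with its long sides parallel to the front edge of the table. Keep the tray flat on the table, the weight standing where it is (within 5 cm) and both things in the tray, and leave alone the timer and the bottle that stand to its left and right.

Things in the scene. Friction and masses are not known exactly. Their poses are not given: they have to be found in the camera images.
- tray: Loose clear plastic tray with an open top, 214 x 288 mm over its rim, 52 mm high, walls about 12 mm thick and slightly sloping (base 180 x 254 mm), corners rounded, empty mass about 0.2 kg. Origin: centre of its underside; x is along the 214 mm side, y along the 288 mm side, z up. At the start its +y points towards the robot (give or take 17 degrees) and its +x to the robot's left. It slides on the table with dry friction; its inner floor is 4 mm above the table.
- steel_weight: Steel press weight with a knob, 56 mm in diameter, 68 mm high, about 0.95 kg, loose on the tray's floor in its far left or far right corner, at about [+0.05, -0.09] m or [-0.05, -0.09] m in the tray's frame. A slow sideways push near the tray's near end turns the tray about roughly the weight's axis; the near end should swing to the side where the weight is. Origin: centre of its underside.
- soft_cheese: Small white soft cheese, 55 x 73 x 50 mm, about 0.08 kg, loose in the other far corner of the tray. Origin: centre of its underside, z up.
- table_mark (a point): Fixed reference frame on the table top (nothing visible), straight ahead of the robot; y runs parallel to the table's straight front edge, x away from the robot, z up.
- timer: Red and white kitchen timer, 62 mm in diameter, 40 mm high, standing loose on the table well to the left or right of the tray (just outside its swing); origin: centre of its underside.
- bottle: Brown culture bottle with red cap, 48 mm in diameter, 107 mm high, standing loose on the table well to the left or right of the tray (just outside its swing); origin: centre of its underside.
Not all that is in view belongs to the job. What is shaped like the soft_cheese but blue or green is not meant.

How it is judged (in metres and radians):
At the end, for the whole second after the job is handed in: The tray lies flat and at rest with its long sides within 0.175 rad (10 degrees) of parallel to the table's front edge; the weight stands upright in the tray within 50 mm of where it stood at the start; the cheese is still in the tray (angle between the y axis of tray and the y axis of table_mark, either way round below 0.175 rad and distance of steel_weight from where it was at the start of the episode below 0.05 m and distance between steel_weight and tray below 0.13 m and angle between tray's own z axis and vertical below 0.05 rad and angle between steel_weight's own z axis and vertical below 0.1 rad and distance between soft_cheese and tray below 0.15 m and height (world z) of tray below 0.01 m and linear speed of tray below 0.01 m/s); the robot touches nothing.
It fails at once if the tray is lifted or tipped (height (world z) of tray above 0.02 m or angle between tray's own z axis and vertical above 0.15 rad).
It fails at once if the timer or the bottle is moved (distance of any of timer, bottle from where it was at the start of the episode above 0.02 m).
It also fails if it takes over 38 s, if anything falls off the work surface, if the arm or the gripper's body presses on something with over 40 N, if the wrist force passes 120 N, or if a joint passes its speed limit or range.

## Working session

There is one attempt and no reset: what is moved stays moved. The work goes in short steps, Python scripts to look and compute and a tool call to move; the robot and the scene stay as the last step left them, time stands still between calls to the robot, and variables do not carry over. Pictures are saved under pics/ and viewed, and the job is handed in when it is done.

Besides the shell and the picture viewer there is one more tool, called after "Request:" by a JSON object that holds its "method" and its "body", one argument or row to a line. step_arm: Moves the arm, as the interface text tells. Its arguments: {"type":"object","properties":{"commands":{"type":"array"}},"required":["commands"]}

```bash
mkdir -p pics; ls; cat > h.py <<'E'
import numpy as np, cv2
from rig import bot
def proj_px(c,u,v,z,fish=False):
    K=np.array(c["K"]);R=np.array(c["rotation"]);o=np.array(c["xyz"])
    a=np.array([(u-K[0,2])/K[0,0],(v-K[1,2])/K[1,1]])
    if fish:
        r=np.hypot(*a); d=np.r_[a/r*np.sin(r),np.cos(r)] if r>0 else np.array([0,0,1.])
    else: d=np.r_[a,1]
    d=R@d
    return o+d*(z-o[2])/d[2]
def to_px(c,p,fish=False):
    K=np.array(c["K"]);R=np.array(c["rotation"]);o=np.array(c["xyz"])
    q=R.T@(np.array(p,float)-o)
    if fish:
        r=np.hypot(q[0],q[1]);t=np.arctan2(r,q[2]);a=q[:2]/r*t
    else: a=q[:2]/q[2]
    return np.array([K[0,0]*a[0]+K[0,2],K[1,1]*a[1]+K[1,2]])
E
python3 - <<'E'
from h import *
s=bot.state();print(s["t"],s["tcp_pos"],np.round(s["tool_rot"],3),s["width"])
for n in ["scene","side"]:
    c=bot.read_camera(n);cv2.imwrite(f"pics/{n}0.png",c["img"]);print(n,c["xyz"],np.round(c["rotation"],3).tolist())
    for t,z in [("tray",0),("steel_weight",4),("soft_cheese",4),("timer",0),("bottle",0)]:
        for d in bot.spot_point(n,t)[:2]:
            r,k=d["position"];print(t,round(d["conf"],2),round(k*640),round(r*480),np.round(proj_px(c,k*640,r*480,z)).tolist())
print(bot.state()["t"])
E
```

```text
pics
0.0 [224.60558643 528.7681148  230.40219717] [[ 0.391  0.92  -0.001]
 [ 0.92  -0.391 -0.002]
 [-0.002 -0.    -1.   ]] 85.50269434388512
scene [  -7.47666566 -610.8725754  1004.19979589] [[0.69, -0.52, 0.503], [-0.723, -0.508, 0.468], [0.012, -0.687, -0.727]]
tray 0.85 312 248 [617.0, 25.0, 0.0]
steel_weight 0.72 318 227 [689.0, 69.0, 4.0]
soft_cheese 0.96 343 241 [701.0, -23.0, 4.0]
soft_cheese 0.66 370 279 [648.0, -169.0, 4.0]
timer 0.59 450 353 [611.0, -452.0, 0.0]
bottle 0.66 208 191 [557.0, 443.0, -0.0]
side [ 223.80017191 1220.76080438 1089.30177098] [[-0.943, -0.205, 0.26], [-0.331, 0.591, -0.735], [-0.003, -0.78, -0.626]]
tray 0.74 330 259 [622.0, 14.0, 0.0]
tray 0.57 301 261 [707.0, 53.0, 0.0]
steel_weight 0.78 302 263 [700.0, 69.0, 4.0]
soft_cheese 0.77 306 247 [715.0, -10.0, 4.0]
soft_cheese 0.62 285 227 [824.0, -91.0, 4.0]
timer 0.46 372 181 [615.0, -482.0, 0.0]
bottle 0.89 294 375 [565.0, 473.0, 0.0]
0.6
```

View pics/scene0.png

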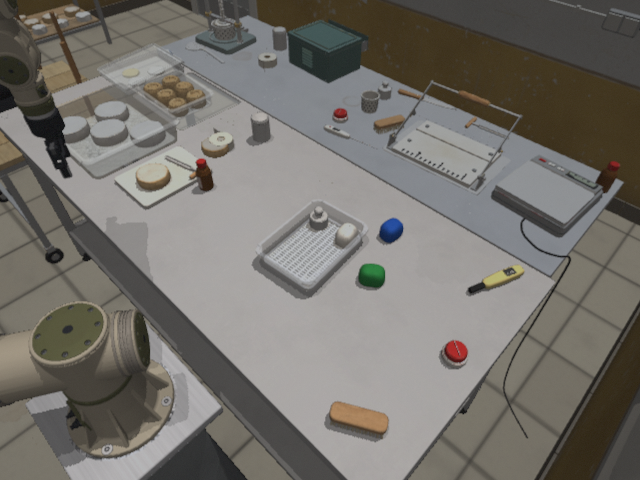

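View pics/side0.png

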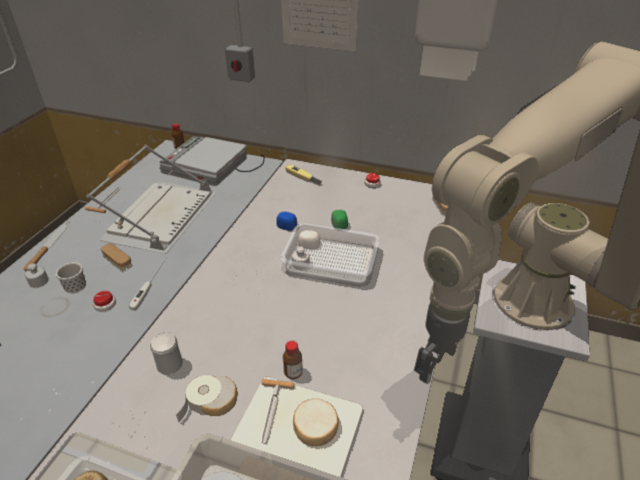

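The scene view shows the tray at about (312,248). The weight is in its far-left corner at (318,215) and the white cheese in its far-right corner at (347,234). The lookalikes are the blue one at (391,230) and the green one at (372,275); neither is meant. The bottle by the plate at (205,175) and the timer at (455,352) are the ones to avoid. There is a second bottle at (610,176) and a second red timer at (340,115), both on the far counter. I'll fit the tray pose next.

```bash
cat >> h.py <<'E'
from scipy.optimize import minimize
def rrect(w,l,r):
    P=[]
    for sx,sy,a0 in [(1,1,0),(-1,1,90),(-1,-1,180),(1,-1,270)]:
        for a in np.radians(a0+np.linspace(0,90,7)): P.append([sx*(w/2-r)+r*np.cos(a),sy*(l/2-r)+r*np.sin(a)])
    return np.array(P)
RIM,BASE=rrect(214,288,30),rrect(180,254,25)
# yaw: world angle of tray +x (start about +90), +y = yaw+90
def T(p,q):
    c,s=np.cos(p[2]),np.sin(p[2]);return np.array(q)@np.array([[c,s],[-s,c]])+p[:2]
def sil(c,p):
    pts=[to_px(c,[*a,z]) for Q,z in ((RIM,52),(BASE,0)) for a in T(p,Q)]
    return cv2.convexHull(np.array(pts,np.float32))[:,0]
def fit(cams,masks,p0):
    def iou(p):
        tot=0
        for c,m in zip(cams,masks):
            S=2;h=(sil(c,p)*16).astype(np.int32);im=np.zeros(m.shape,np.uint8);cv2.fillPoly(im,[h],1,shift=4,lineType=cv2.LINE_8)
            im=im>0;tot+=(im&m).sum()/(im|m).sum()
        return -tot/len(cams)
    best=None
    for da in (-.2,0,.2):
        x0=np.array(p0,float)+[0,0,da]
        r=minimize(lambda v:iou(v*[1,1,.005]),x0/[1,1,.005],method="Nelder-Mead",options=dict(initial_simplex=np.vstack([x0/[1,1,.005]]+[x0/[1,1,.005]+e for e in 20*np.eye(3)]),xatol=.05,fatol=1e-5))
        if best is None or r.fun<best.fun: best=r
    return best.x*[1,1,.005],-best.fun
def tray(p0,names=("scene","side"),save=None):
    cams=[];ms=[]
    for n in names:
        c=bot.read_camera(n);d=bot.cut_out(n,"tray")
        if not d: print("no tray",n);continue
        m=d[0]["pixels"].astype(bool);cams.append(c)
        h=cv2.convexHull(np.argwhere(m)[:,::-1].astype(np.int32).copy());im=np.zeros(m.shape,np.uint8);cv2.fillPoly(im,[h],1);
        print(n,"conf",round(d[0]["conf"],2),"fill",round(m.sum()/im.sum(),3));ms.append(m)
        if save: cv2.imwrite(f"pics/{save}_{n}.png",c["img"])
    p,v=fit(cams,ms,p0)
    if save:
        for n,c in zip(names,cams):
            im=c["img"].copy()
            for Q,z,col in ((RIM,52,(0,0,255)),(BASE,0,(255,0,0))):
                cv2.polylines(im,[np.array([to_px(c,[*a,z]) for a in T(p,Q)]).astype(np.int32)],True,col,1)
            u,w=to_px(c,[*p[:2],0]).astype(int);im=im[max(w-90,0):w+90,max(u-120,0):u+120]
            cv2.imwrite(f"pics/{save}_{n}.png",cv2.resize(im,None,fx=2.5,fy=2.5,interpolation=2))
    return p,v,cams
def things(cams,names=("scene","side"),ts=(("steel_weight",4),("soft_cheese",4))):
    for n,c in zip(names,cams):
        for t,z in ts:
            for d in bot.spot_point(n,t)[:3]:
                r,k=d["position"];print(n,t,round(d["conf"],2),round(k*640),round(r*480),np.round(proj_px(c,k*640,r*480,z)).tolist())
E
python3 - <<'E'
from h import *
p,v,cams=tray([620,20,np.pi/2],save="fit0")
print(np.round(p[:2],1),np.degrees(p[2]),v)
print("weight exp L",T(p,[50,-90]),"cheese exp",T(p,[-50,-90]))
for a in ([-107,144],[-107,110],[107,144]): print(a,T(p,a))
for n in ("scene","side"):
    for t in ("bottle","timer","soft_cheese"):
        for d in bot.cut_out(n,t)[:3]:
            q=np.argwhere(d["pixels"]);i=q[:,0].argmax();c=cams[("scene","side").index(n)]
            print(n,t,round(d["conf"],2),q.min(0),q.max(0),proj_px(c,q[:,1].mean(),q[:,0].max(),0).round())
E
```

```text
scene conf 0.92 fill 0.849
side conf 0.9 fill 0.849
[618.2  19. ] 95.60604075672092 0.8307459596012385
weight exp L [702.87178379  77.55162335] cheese exp [712.6405665  -21.97008727]
[-107, 144] [ 485.3279698  -101.55641387]
[-107, 110] [519.16535141 -98.23502775]
[107, 144] [464.42277479 111.42004685]
scene bottle 0.6 [158 196] [190 213] [551. 459.  -0.]
scene timer 0.75 [340 442] [366 467] [ 589. -478.    0.]
scene soft_cheese 0.84 [262 357] [286 384] [ 633. -186.    0.]
scene soft_cheese 0.83 [222 335] [247 357] [690. -41.   0.]
scene soft_cheese 0.68 [340 441] [366 467] [ 589. -479.   -0.]
side bottle 0.85 [340 283] [377 301] [567. 481.   0.]
side timer 0.7 [173 364] [187 379] [ 606. -443.    0.]
side soft_cheese 0.85 [210 275] [230 296] [816. -81.   0.]
side soft_cheese 0.83 [230 298] [248 319] [707. -15.   0.]
side soft_cheese 0.72 [210 331] [228 347] [ 646. -152.    0.]
```

```bash
sed -i 's/;ms.append(m)$/;ms.append(im>0)/' h.py; python3 - <<'E'
from h import *
p,v,cams=tray([620,20,np.pi/2],save="fit1")
print(np.round(p[:2],1),np.degrees(p[2]),v, bot.state()["t"])
a=cv2.imread("pics/fit1_scene.png");b=cv2.imread("pics/fit1_side.png")
x=np.hstack([a,b]);cv2.imwrite("pics/fit1.png",cv2.resize(x,(800,int(x.shape[0]*800/x.shape[1])),interpolation=3))
print("weight exp L",T(p,[50,-90]))
E
```

```text
scene conf 0.9 fill 0.848
side conf 0.76 fill 0.849
[618.   17.1] 96.16981045796778 0.9697842029788991 1.3
weight exp L [702.0549752   76.52125815]
```

View pics/fit1.png

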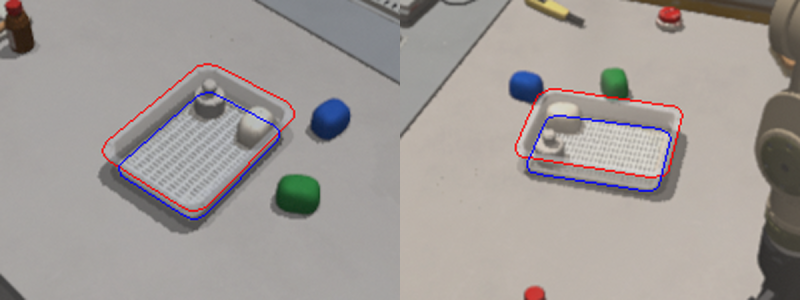

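```bash
cat >> h.py <<'E'
def rows(targets):
    s=bot.state();R=np.array(s["tool_rot"]);o=np.array(s["tcp_pos"]);y0=np.degrees(np.arctan2(R[1,0],R[0,0]))
    for t in targets:
        d=R.T@(np.array(t[:3])-o)/1000; print([*np.round(d,3).tolist(),round((y0-t[3])/30,2),-1])
E
python3 - <<'E'
from h import *
p=np.array([618,17.1,np.radians(96.17)]);W=np.array([698,71])
st=T(p,[-107-15-25,100]);print("start",st)
rows([[*st,160,96.2],[*st,20,96.2]])
E
```

```text
start [ 534.37864669 -139.79636475]
[-0.495, 0.546, 0.071, np.float64(-0.97), -1]
[-0.495, 0.546, 0.211, np.float64(-0.97), -1]
```

Request:
{"method": "step_arm", "body": {
  "commands": [
    [[-0.495,0.546,0.03,-0.97,-1],[-0.495,0.546,0.03,-0.97,-1],[-0.495,0.546,0.03,-0.97,-1],[-0.495,0.546,0.03,-0.97,-1],[-0.495,0.546,0.03,-0.97,-1],[-0.495,0.546,0.03,-0.97,-1],[-0.495,0.546,0.03,-0.97,-1],[-0.495,0.546,0.03,-0.97,-1],[-0.495,0.546,0.03,-0.97,-1],[-0.495,0.546,0.03,-0.97,-1],[-0.495,0.546,0.03,-0.97,-1],[-0.495,0.546,0.03,-0.97,-1],[-0.495,0.546,0.03,-0.97,-1],[-0.495,0.546,0.03,-0.97,-1],[-0.495,0.546,0.03,-0.97,-1],[-0.495,0.546,0.03,-0.97,-1],[-0.495,0.546,0.071,-0.97,-1]]
  ]
}}

```text
t: 3.42
tcp_pos: [536.5, -140.0, 163.4]
tool_rot: [[-0.108, 0.994, 0.008], [0.994, 0.108, -0.003], [-0.004, 0.007, -1.0]]
ft_force: [0.8, -0.1, -0.6]
width: -0.1
```

```bash
python3 - <<'E'
from h import *
c=bot.read_camera("wrist");im=c["img"].copy();print(c["xyz"],np.array(c["K"])[0])
p=np.array([618,17.1,np.radians(96.17)])
for Q,z,col in ((RIM,52,(0,0,255)),(BASE,0,(255,0,0))):
    cv2.polylines(im,[np.array([to_px(c,[*a,z],True) for a in T(p,Q)]).astype(np.int32)],True,col,1)
cv2.imwrite("pics/w1.png",im)
for t in ("steel_weight","soft_cheese"):
    for d in bot.spot_point("wrist",t)[:2]:
        r,k=d["position"];print(t,d["conf"],k*640,r*480,proj_px(c,k*640,r*480,4,True).round(1))
rows([[*T(p,[-147,100]),20,96.2]])
E
```

```text
[ 458.57939929 -147.35384053  305.69705589] [371.64829954   0.         324.71201683]
steel_weight 0.63 500.41600000000005 384.096 [698.2  76.8   4. ]
soft_cheese 0.69 284.416 332.11199999999997 [ 646.  -166.6    4. ]
soft_cheese 0.52 415.488 392.4 [709.7 -23.9   4. ]
[-0.002, 0.003, 0.139, np.float64(-0.0), -1]
```

View pics/w1.png

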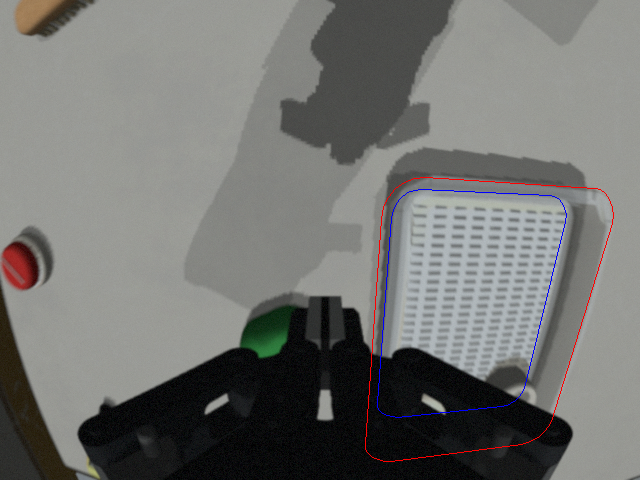

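```bash
cat >> h.py <<'E'
P0=np.array([618,17.1,np.radians(96.17)]);W=np.array([698,73.])
def tcp_at(p,th,q,W=W,z=20):  # tray pose p turned clockwise to yaw th deg about W
    d=np.degrees(p[2])-th;a=np.radians(-d);c,s=np.cos(a),np.sin(a);M=np.array([[c,-s],[s,c]])
    return [*(W+M@(T(p,q)-W)),z,th]
E
python3 - <<'E'
from h import *
L=[tcp_at(P0,96.2,[-147,100])]*4
L+=[tcp_at(P0,96.2,[-147+d,100]) for d in (8,16,24)]
L+=[tcp_at(P0,t,[-122,100]) for t in np.arange(94.2,76,-2)]
rows(L)
E
```

```text
[-0.002, 0.003, 0.139, np.float64(-0.0), -1]
[-0.002, 0.003, 0.139, np.float64(-0.0), -1]
[-0.002, 0.003, 0.139, np.float64(-0.0), -1]
[-0.002, 0.003, 0.139, np.float64(-0.0), -1]
[0.006, 0.003, 0.139, np.float64(-0.0), -1]
[0.014, 0.003, 0.139, np.float64(-0.0), -1]
[0.022, 0.003, 0.139, np.float64(-0.0), -1]
[0.029, -0.003, 0.139, np.float64(0.06), -1]
[0.036, -0.009, 0.139, np.float64(0.13), -1]
[0.043, -0.014, 0.139, np.float64(0.2), -1]
[0.05, -0.019, 0.139, np.float64(0.26), -1]
[0.058, -0.024, 0.139, np.float64(0.33), -1]
[0.065, -0.028, 0.139, np.float64(0.4), -1]
[0.073, -0.033, 0.139, np.float64(0.46), -1]
[0.081, -0.037, 0.139, np.float64(0.53), -1]
[0.088, -0.04, 0.139, np.float64(0.6), -1]
[0.097, -0.044, 0.139, np.float64(0.66), -1]
```

Request:
{"method": "step_arm", "body": {
  "commands": [
    [[-0.002,0.003,0.139,0,-1],[-0.002,0.003,0.139,0,-1],[-0.002,0.003,0.139,0,-1],[-0.002,0.003,0.139,0,-1],[0.006,0.003,0.139,0,-1],[0.014,0.003,0.139,0,-1],[0.022,0.003,0.139,0,-1],[0.029,-0.003,0.139,0.06,-1],[0.036,-0.009,0.139,0.13,-1],[0.043,-0.014,0.139,0.2,-1],[0.05,-0.019,0.139,0.26,-1],[0.058,-0.024,0.139,0.33,-1],[0.065,-0.028,0.139,0.4,-1]]
  ]
}}

```text
t: 5.2
tcp_pos: [496.9, -76.2, 20.9]
tool_rot: [[0.103, 0.995, -0.003], [0.995, -0.103, 0.001], [0.0, -0.003, -1.0]]
ft_force: [0.0, -1.6, -0.5]
width: -0.1
```

```bash
python3 - <<'E'
from h import *
s=bot.state();print(s["t"],s["tcp_pos"],s["ft_force"])
p,v,cams=tray(tcp_at(P0,84,[0,0])[:2]+[np.radians(84)],save="f2")
print(np.round(p[:2],1),np.degrees(p[2]),v)
things(cams)
a=cv2.imread("pics/f2_scene.png");b=cv2.imread("pics/f2_side.png")
x=np.hstack([a,b]);cv2.imwrite("pics/f2.png",cv2.resize(x,(800,int(x.shape[0]*800/x.shape[1])),interpolation=3))
E
```

```text
5.2 [496.88317071 -76.24187024  20.86980352] [ 0.03392829 -1.58838976 -0.53543868]
scene conf 0.91 fill 0.529
side conf 0.88 fill 0.836
[610.2  31.9] 85.82402477702655 0.9453282476159944
scene steel_weight 0.56 453 353 [614.0, -459.0, 4.0]
scene steel_weight 0.41 319 222 [706.0, 83.0, 4.0]
scene soft_cheese 0.57 344 243 [694.0, -31.0, 4.0]
scene soft_cheese 0.57 385 237 [799.0, -102.0, 4.0]
side steel_weight 0.63 297 262 [717.0, 65.0, 4.0]
side soft_cheese 0.76 286 227 [820.0, -93.0, 4.0]
side soft_cheese 0.74 312 245 [701.0, -26.0, 4.0]
side soft_cheese 0.6 341 225 [642.0, -166.0, 4.0]
```

View pics/f2.png

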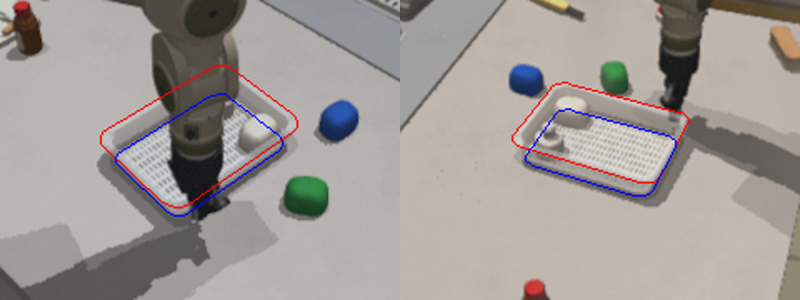

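```bash
python3 - <<'E'
from h import *
rows([tcp_at(P0,t,[-122,100]) for t in np.linspace(82,40,20)])
E
```

```text
[0.007, -0.007, 0.0, np.float64(0.07), -1]
[0.015, -0.013, 0.0, np.float64(0.15), -1]
[0.023, -0.019, 0.0, np.float64(0.22), -1]
[0.031, -0.024, 0.0, np.float64(0.29), -1]
[0.039, -0.03, 0.0, np.float64(0.37), -1]
[0.047, -0.034, 0.001, np.float64(0.44), -1]
[0.056, -0.039, 0.001, np.float64(0.51), -1]
[0.064, -0.043, 0.001, np.float64(0.59), -1]
[0.073, -0.047, 0.001, np.float64(0.66), -1]
[0.082, -0.051, 0.001, np.float64(0.74), -1]
[0.091, -0.054, 0.001, np.float64(0.81), -1]
[0.101, -0.057, 0.001, np.float64(0.88), -1]
[0.11, -0.059, 0.001, np.float64(0.96), -1]
[0.12, -0.061, 0.001, np.float64(1.03), -1]
[0.129, -0.063, 0.001, np.float64(1.1), -1]
[0.139, -0.064, 0.001, np.float64(1.18), -1]
[0.148, -0.065, 0.001, np.float64(1.25), -1]
[0.158, -0.066, 0.001, np.float64(1.32), -1]
[0.168, -0.066, 0.001, np.float64(1.4), -1]
[0.177, -0.066, 0.001, np.float64(1.47), -1]
```

Request:
{"method": "step_arm", "body": {
  "commands": [
    [[0.007,-0.007,0,0.07,-1],[0.015,-0.013,0,0.15,-1],[0.023,-0.019,0,0.22,-1],[0.031,-0.024,0,0.29,-1],[0.039,-0.03,0,0.37,-1],[0.047,-0.034,0,0.44,-1],[0.056,-0.039,0,0.51,-1],[0.064,-0.043,0,0.59,-1],[0.073,-0.047,0,0.66,-1],[0.082,-0.051,0,0.74,-1],[0.091,-0.054,0,0.81,-1],[0.101,-0.057,0,0.88,-1],[0.11,-0.059,0,0.96,-1]]
  ]
}}

```text
t: 7.22
tcp_pos: [449.5, 38.6, 20.7]
tool_rot: [[0.57, 0.822, -0.004], [0.822, -0.57, 0.001], [-0.002, -0.004, -1.0]]
ft_force: [-1.1, -1.7, -0.5]
width: -0.0
```

```bash
cat > chk.py <<'E'
import sys
from h import *
th=float(sys.argv[1]);tag=sys.argv[2]
s=bot.state();print(s["t"],s["tcp_pos"],s["ft_force"],s["joints"])
p,v,cams=tray(tcp_at(P0,th,[0,0])[:2]+[np.radians(th)],save=tag)
print(np.round(p[:2],1),np.degrees(p[2]),v,"weight if at start place:",T(p,[50,-90]))
things(cams)
a=cv2.imread(f"pics/{tag}_scene.png");b=cv2.imread(f"pics/{tag}_side.png")
h=min(a.shape[0],b.shape[0]);x=np.hstack([a[:h],b[:h]]);cv2.imwrite(f"pics/{tag}.png",cv2.resize(x,(800,int(x.shape[0]*800/x.shape[1])),interpolation=3))
E
cat > nx.py <<'E'
import sys
from h import *
a,b,n,q,r=map(float,sys.argv[1:6])
rows([tcp_at(P0,t,[q,r]) for t in np.linspace(a,b,int(n))])
E
python3 chk.py 55 f3; python3 nx.py 53 26 13 -122 100
```

```text
7.225 [449.4594648   38.57677136  20.72752626] [-1.13081182 -1.6601676  -0.5075883 ] [-5.32476663e+00  1.50808575e+01 -3.38899729e+01  4.12529887e+01
  2.30143969e-02  2.94174856e+01]
scene conf 0.94 fill 0.695
side conf 0.95 fill 0.835
[606.4  74.4] 55.806868243542176 0.9173155110062501 weight if at start place: [708.89474023  65.20028734]
scene steel_weight 0.65 322 224 [708.0, 71.0, 4.0]
scene soft_cheese 0.91 388 236 [807.0, -105.0, 4.0]
scene soft_cheese 0.57 373 277 [656.0, -172.0, 4.0]
scene soft_cheese 0.55 330 253 [638.0, -29.0, 4.0]
side steel_weight 0.6 298 262 [712.0, 66.0, 4.0]
side soft_cheese 0.88 322 249 [662.0, -19.0, 4.0]
side soft_cheese 0.66 339 225 [649.0, -166.0, 4.0]
side soft_cheese 0.52 286 228 [819.0, -88.0, 4.0]
[0.008, -0.008, 0.001, np.float64(0.08), -1]
[0.016, -0.014, 0.001, np.float64(0.15), -1]
[0.024, -0.02, 0.001, np.float64(0.23), -1]
[0.032, -0.025, 0.001, np.float64(0.3), -1]
[0.04, -0.03, 0.001, np.float64(0.38), -1]
[0.049, -0.035, 0.001, np.float64(0.45), -1]
[0.058, -0.04, 0.001, np.float64(0.53), -1]
[0.067, -0.044, 0.001, np.float64(0.6), -1]
[0.076, -0.048, 0.001, np.float64(0.68), -1]
[0.085, -0.051, 0.001, np.float64(0.75), -1]
[0.094, -0.055, 0.001, np.float64(0.83), -1]
[0.104, -0.057, 0.001, np.float64(0.9), -1]
[0.113, -0.06, 0.001, np.float64(0.98), -1]
```

View pics/f3.png

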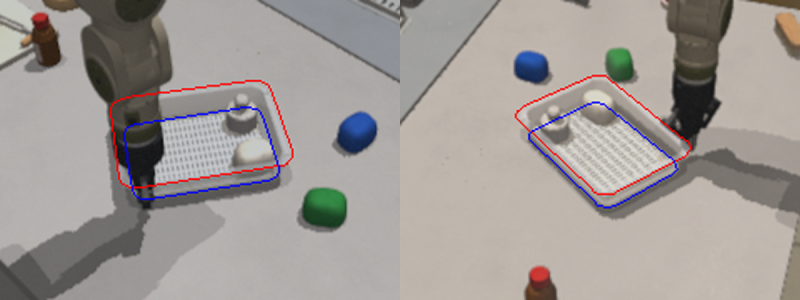

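The tray is following: it is now at 56°. The weight has drifted about 1 cm at most and the cheese is still inside. I'll keep pushing.

Request:
{"method": "step_arm", "body": {
  "commands": [
    [[0.008,-0.008,0,0.08,-1],[0.016,-0.014,0,0.15,-1],[0.024,-0.02,0,0.23,-1],[0.032,-0.025,0,0.3,-1],[0.04,-0.03,0,0.38,-1],[0.049,-0.035,0,0.45,-1],[0.058,-0.04,0,0.53,-1],[0.067,-0.044,0,0.6,-1],[0.076,-0.048,0,0.68,-1],[0.085,-0.051,0,0.75,-1],[0.094,-0.055,0,0.83,-1],[0.104,-0.057,0,0.9,-1],[0.113,-0.06,0,0.98,-1]]
  ]
}}

```text
t: 9.25
tcp_pos: [464.1, 165.2, 20.7]
tool_rot: [[0.9, 0.436, -0.005], [0.436, -0.9, 0.001], [-0.004, -0.003, -1.0]]
ft_force: [-0.9, -1.6, -0.9]
width: 0.3
```

```bash

python3 chk.py 26 f4; python3 nx.py 24 2 12 -122 100
```

```text
9.25 [464.1331121  165.20895415  20.67251837] [-0.92258982 -1.64676962 -0.94545491] [ 10.19241085  18.97173958 -28.1351878   43.14990894   0.08997375
  74.34392376]
scene conf 0.84 fill 0.831
side conf 0.74 fill 0.798
[618.  116.9] 25.158398113949353 0.942631950545939 weight if at start place: [701.5368342   56.72573827]
scene steel_weight 0.61 325 227 [704.0, 56.0, 4.0]
scene soft_cheese 0.89 370 278 [648.0, -169.0, 4.0]
scene soft_cheese 0.88 389 235 [814.0, -105.0, 4.0]
side steel_weight 0.73 302 261 [703.0, 56.0, 4.0]
side soft_cheese 0.83 335 259 [607.0, 16.0, 4.0]
side soft_cheese 0.8 283 229 [826.0, -80.0, 4.0]
side soft_cheese 0.59 342 223 [642.0, -177.0, 4.0]
[0.007, -0.006, 0.001, np.float64(0.06), -1]
[0.014, -0.012, 0.001, np.float64(0.13), -1]
[0.021, -0.017, 0.001, np.float64(0.2), -1]
[0.028, -0.022, 0.001, np.float64(0.26), -1]
[0.035, -0.027, 0.001, np.float64(0.33), -1]
[0.043, -0.031, 0.001, np.float64(0.4), -1]
[0.05, -0.036, 0.001, np.float64(0.46), -1]
[0.058, -0.04, 0.001, np.float64(0.53), -1]
[0.066, -0.043, 0.001, np.float64(0.6), -1]
[0.074, -0.047, 0.001, np.float64(0.66), -1]
[0.082, -0.05, 0.001, np.float64(0.73), -1]
[0.09, -0.053, 0.001, np.float64(0.8), -1]
```

View pics/f4.png

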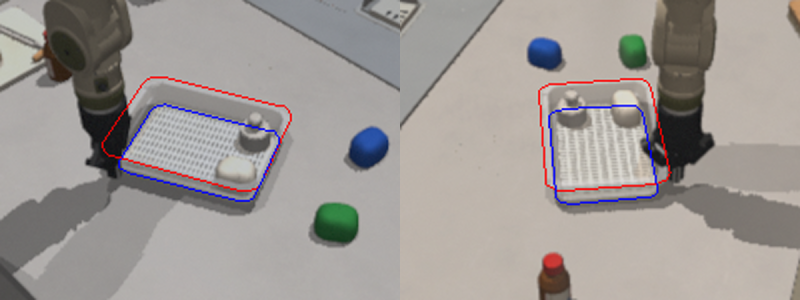

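Request:
{"method": "step_arm", "body": {
  "commands": [
    [[0.007,-0.006,0,0.06,-1],[0.014,-0.012,0,0.13,-1],[0.021,-0.017,0,0.2,-1],[0.028,-0.022,0,0.26,-1],[0.035,-0.027,0,0.33,-1],[0.043,-0.031,0,0.4,-1],[0.05,-0.036,0,0.46,-1],[0.058,-0.04,0,0.53,-1],[0.066,-0.043,0,0.6,-1],[0.074,-0.047,0,0.66,-1],[0.08,-0.049,0,0.71,-1]]
  ]
}}

```text
t: 11.02
tcp_pos: [514.5, 244.2, 20.6]
tool_rot: [[0.997, 0.08, -0.005], [0.08, -0.997, 0.001], [-0.005, -0.002, -1.0]]
ft_force: [-1.7, -1.1, -0.5]
width: 0.0
```

```bash

python3 chk.py 4 f5; python3 nx.py 3 -2 4 -122 100; python3 - <<'E'
from h import *
c=bot.read_camera("scene");g=cv2.cvtColor(c["img"],cv2.COLOR_BGR2GRAY);im=c["img"].copy()
d=cv2.createLineSegmentDetector()
for l in d.detect(g)[0][:,0]:
    if np.hypot(l[0]-l[2],l[1]-l[3])>60:
        a=proj_px(c,l[0],l[1],0);b=proj_px(c,l[2],l[3],0);print(l.round(),a[:2].round(),b[:2].round(),round(np.degrees(np.arctan2(*(b-a)[:2][::-1])),1))
E
```

```text
11.025 [514.54075514 244.23351096  20.62494629] [-1.66391845 -1.09642306 -0.5070415 ] [ 17.23441961  26.03849162 -16.81505918  47.38385224   0.15621132
 102.64413654]
scene conf 0.59 fill 0.844
side conf 0.75 fill 0.837
[640.  139.3] 2.438761833077976 0.8689374158853037 weight if at start place: [693.74217063  51.55388108]
scene steel_weight 0.57 325 226 [705.0, 57.0, 4.0]
scene soft_cheese 0.87 370 276 [655.0, -165.0, 4.0]
scene soft_cheese 0.76 389 236 [810.0, -106.0, 4.0]
scene soft_cheese 0.62 300 251 [585.0, 42.0, 4.0]
side steel_weight 0.67 304 261 [696.0, 57.0, 4.0]
side soft_cheese 0.67 287 229 [812.0, -81.0, 4.0]
[0.005, -0.005, 0.001, np.float64(0.06), -1]
[0.01, -0.009, 0.001, np.float64(0.11), -1]
[0.016, -0.014, 0.001, np.float64(0.17), -1]
[0.022, -0.018, 0.001, np.float64(0.22), -1]
[ 49. 177. 347. 479.] [230. 880.] [ 230. -459.] -90.0
[497. 125. 424.  93.] [1571.  -37.] [1570.  302.] 90.2
[403. 479. 442. 428.] [ 308. -539.] [ 446. -539.] -0.1
[485. 372. 531. 311.] [ 628. -538.] [ 861. -538.] 0.1
[139. 480. 221. 407.] [ -56. -162.] [ 146. -161.] 0.4
[599. 171. 497. 125
[... 920 characters left out ...]
414. 129.] [1339. -124.] [1322.  173.] 93.4
[558. 454. 638. 313.] [ 570. -742.] [1050. -742.] -0.0
[285. 181. 339. 214.] [768. 300.] [778.  63.] -87.6
[494. 149. 427. 120.] [1427. -108.] [1410.  178.] 93.3
[172. 344. 216. 393.] [160.  49.] [ 159. -127.] -90.1
[498. 192. 563. 229.] [1221. -239.] [1208. -468.] -93.1
[470. 455. 505. 405.] [ 441. -613.] [ 588. -613.] 0.1
[508. 409. 474. 458.] [ 584. -621.] [ 440. -621.] -179.9
[219. 390.  74. 233.] [ 167. -126.] [167. 576.] 90.0
[  8. 288.   0. 144.] [-48. 504.] [ 188. 1185.] 70.9
[638. 393. 595. 479.] [ 825. -817.] [ 576. -818.] -179.7
[389.   0. 638.  86.] [2282. 1050.] [2284. -325.] -89.9
[ 31.  83.  40. 277.] [ 451. 1545.] [ 27. 482.] -111.7
```

View pics/f5.png

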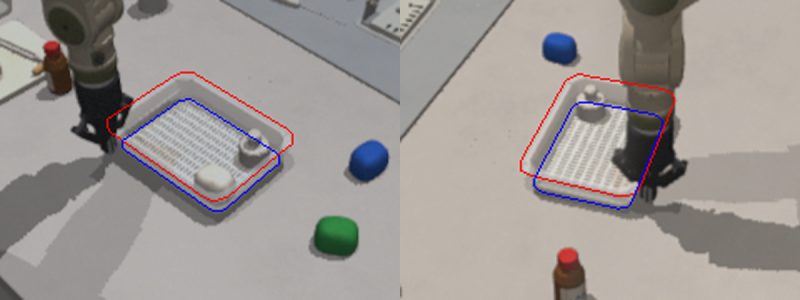

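Now for a last small nudge, then back off and lift.

Request:
{"method": "step_arm", "body": {
  "commands": [
    [[0.005,-0.005,0,0.06,-1],[0.01,-0.009,0,0.11,-1],[-0.01,-0.009,0,0.11,-1],[-0.05,-0.009,0,0.11,-1],[-0.06,-0.009,0,0.11,-1],[-0.06,-0.009,-0.06,0.11,-1],[-0.06,-0.009,-0.12,0.11,-1],[-0.06,-0.009,-0.18,0.11,-1],[-0.06,-0.009,-0.24,0.11,-1],[-0.06,-0.009,-0.24,0.11,-1],[-0.06,-0.009,-0.24,0.11,-1]]
  ]
}}

```text
t: 12.85
tcp_pos: [456.1, 248.2, 261.6]
tool_rot: [[1.0, 0.023, -0.001], [0.023, -1.0, 0.003], [-0.001, -0.003, -1.0]]
ft_force: [-0.5, -0.6, -0.2]
width: 0.2
```

```bash

python3 chk.py 2 f6; python3 - <<'E'
from h import *
c=bot.read_camera("scene");cv2.imwrite("pics/full6.png",c["img"])
for n in ("scene","side"):
    c=bot.read_camera(n);things([c],(n,),(("timer",0),("bottle",0)))
E
```

```text
12.85 [456.0771877  248.19146737 261.55683033] [-0.48833468 -0.63658531 -0.20469234] [ 19.59420697  11.31710082  -1.8806919   76.83201971   0.16617542
 108.25509935]
scene conf 0.79 fill 0.862
side conf 0.75 fill 0.838
[642.4 141.5] -0.9800335214647247 0.9769898567943838 weight if at start place: [690.85867076  50.6122335 ]
scene steel_weight 0.66 452 351 [616.0, -453.0, 4.0]
scene steel_weight 0.6 320 228 [690.0, 63.0, 4.0]
scene soft_cheese 0.82 297 246 [591.0, 61.0, 4.0]
scene soft_cheese 0.66 370 281 [641.0, -176.0, 4.0]
scene soft_cheese 0.55 391 238 [809.0, -117.0, 4.0]
side steel_weight 0.57 303 261 [699.0, 58.0, 4.0]
side soft_cheese 0.81 333 269 [596.0, 62.0, 4.0]
side soft_cheese 0.57 285 228 [821.0, -83.0, 4.0]
side soft_cheese 0.56 343 223 [642.0, -181.0, 4.0]
scene timer 0.96 451 352 [616.0, -452.0, 0.0]
scene bottle 0.65 208 189 [564.0, 451.0, 0.0]
side bottle 0.76 295 371 [567.0, 461.0, 0.0]
```

View pics/f6.png

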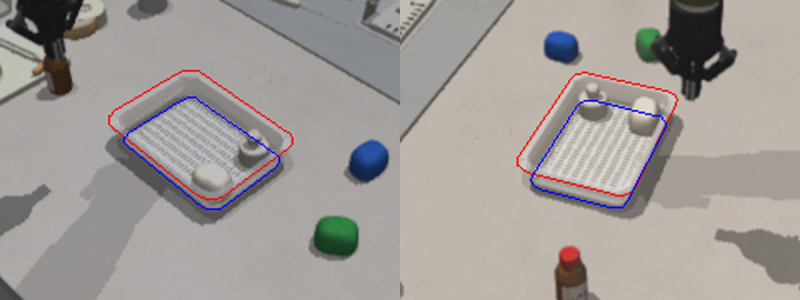

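View pics/full6.png

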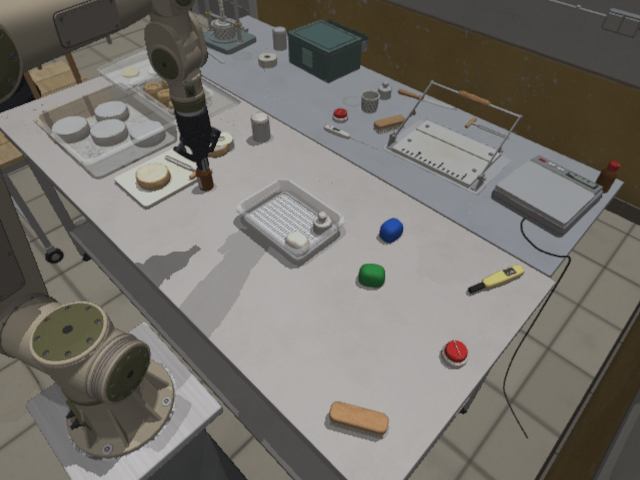

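The tray is flat at −1°. The weight (320,222) is upright and about 2 cm from its start, and the cheese (298,240) is inside. The bottle (205,178) and timer (455,352) haven't moved, and the gripper is clear. I'm handing in.

```bash
python3 -c "
from h import *
print(bot.close_job(), bot.state()['t'])"
```

```text
the job is handed in; nothing more can be done
the job is handed in; nothing more can be done
```

I pushed the tray's free near-right corner round to the left with the closed fingers, following an arc about the weight. I then backed off, lifted clear and handed the job in; the arm clock read 12.85 s when I began the final checks.

The last checks, from the scene and side cameras, showed:
- **Tray:** it appears to lie flat, with its long sides about 1° from parallel to the table's front edge. The front edge measured exactly parallel to the robot's y axis.
- **Weight:** it stands upright in the tray, about 15–25 mm from where it started (limit 50 mm). The estimates differ: the two cameras put it at (690, 63) and (699, 58), and the tray fit at (691, 51). It started at about (698, 73).
- **Cheese:** it is still in the tray.
- **Bottle and timer:** they look unmoved in the scene picture. The side camera's final search didn't find the timer, so its position rests on the scene view alone.
- **Forces:** readings at the end of each push were about 2 N.

The network once reported the timer as a "steel_weight"; I discarded that because it was at the timer's position.

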